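Close and clamp a wreath mould

ROBOT

A 7-joint arm with a two-finger parallel gripper is mounted at the origin on the work surface. World frame = base frame: x ahead of the robot, y to its left, z up, the work surface at z = 0. Lengths are in mm, angles in rad, forces in N, time in s.
With the tool pointing down it reaches from about 400 to 875 mm from the base axis. Payload 4.4 kg.
Tool frame: the origin (TCP) lies midway between the tips of the shut fingers; the grasp point (between the pads) lies 19 mm behind it; z points along the fingers, y is the direction in which the jaws open and shut (so a half turn about z gives the same grasp; the last joint's range is limited). The gripper opens to 85 mm and grips with 20 to 120 N. Pads are 22 mm wide; open, the fingers measure 114 mm over their backs; the gripper's body (76 mm by 85 mm) begins 54 mm behind the grasp point. The pads swing forward as they close: fully open they stand 13 mm farther back than shut.
Start: joints at [1.137, 0.628, 0.038, 1.517, -0.027, 0.996, -0.02], TCP at [233.744, -606.532, 231.313] pointing down, gripper open.
Joint ranges: [-3.06, 3.06], [-0.37, 2.12], [-1.25, 1.32], [0.18, 2.47], [-1.1, 4.24], [0.23, 1.98], [-2.94, 2.94]. Speed limits (rad/s): [2.57, 2.57, 3.14, 3.14, 3.14, 3.14, 3.14].

INTERFACE

Orientations are given as [roll, pitch, yaw] about the fixed x, y, z axes, in that order (R = Rz(yaw) Ry(pitch) Rx(roll)).
In Python, from cell import * gives the robot as it stands. The module is installed in compiled form; this text tells all that it offers.
- The arm moves only by the tool move_arm, never from a script. Its argument "series" is a list of rows, each a list of 2 entries, a list of its own where there are three numbers: the shift along the tool's x, y, z in m, then the turn about the tool's z in rad. In form: [[[x, y, z], yaw], ...]. A call has 1 to 5 rows; each row is the pose to reach, as a shift and turn from the pose measured when the call began, along the tool's axes at that moment; what a row does not reach only later rows make up. A row lasts 1/8 s, in which the tool goes at most 62.5 mm and 10.7 degrees, less where a joint would pass 70% of its speed; a pose out of reach is approached as far as the arm can. A call with a gripper value outside its range is refused whole. "claw" is the opening, from 0 (shut) to 1 (fully open), set as the call begins (left out, the last holds). The fingers move at their own pace and stop on an object; the grip force is fixed at half the most. Time passes only in rows, so rows that repeat a pose let the fingers close. It gives the time, the measured TCP pose, the force and the opening at its end, in the units of the state.
- read_state(): the state, without advancing time (a new reading comes with each control period).
- get_image(name): name is "side" or "top"; returns the picture (400x640x3 uint8, blue, green, red); there is no depth.
- camera_model(name): a dict with "fov_y" (degrees; the focal length in pixels is half the picture's height over the tangent of half this angle, whatever the lens; pixels are square), "cx", "cy" (the principal point, pixels), "k1" (the pictures are not rectified: a ray, as slopes to the right and down, at radius r is drawn at 1 + k1 r^2 times it, then the intrinsics apply), "pose" (4x4, takes a point from camera to world coordinates). Camera axes: x right, y down, z forward; pixel columns grow to the right and rows downward; lengths in mm; the calibration is good to about 2 mm. A picture is of the moment at which its call begins. camera_model takes no time and is no camera call.
- finish_job(): hands the job in, once; it reports no verdict.
The state is a dict: "clock": time; "qpos": joint angles; "qd": joint speeds; "tau": joint torques, N m; "eef_pos": TCP position; "tool_rot": TCP orientation; "force": force on the tool from outside, world axes, zero at the start; "torque": the same for the moment, N m; "width": finger opening in mm.
Only numpy, scipy, OpenCV 4.12 (cv2) and the standard library are available. Lean on these libraries where they do the work, as an engineer would, in place of code of your own. Each camera call takes 0.05 s, during which the arm holds its last target. There are 200 camera calls.

TASK

Close the round chocolate mould: put its cover over the upright spindle so that it lies flat on the lower half, then push the big spring clamp, mouth first, fully home on the mould's rim so that it grips both halves together. Leave everything else on the bench where it is.

Things in the scene. Friction and masses are not known exactly. Their poses are not given: they have to be found in the camera images.
- station: fixed mould station: round aluminium lower half, 170 mm across, 8 mm thick, top face 30 mm above the bench, on a pedestal 56 mm across, so its rim overhangs all round (22 mm gap below). In its middle an upright steel spindle, 14 mm across with a tapered top, tip 78 mm above the bench. Origin on the spindle's axis at bench height, z up; the clamp starts on its -x side
- cover: loose milky plastic mould cover, 0.2 kg: disc 162 mm across, 6 mm thick, low domes on top, and an upright centre sleeve 44 mm across, top 45 mm above the disc's underside, with a 20 mm hole right through (3 mm play on the spindle). Origin on the sleeve's axis at the underside, z up. Starts flat on the bench right or left of the station; seated, its origin is 30 mm above the bench
- clamp: loose steel spring clamp, 0.36 kg, 108 mm long, 62 mm tall, on its flat foot on the bench. Origin on its underside below the throat wall; x points out of the mouth, which roughly faces the station. Fixed lower jaw 56 mm wide, top face 20 mm high, front at x = +52 mm. Above the back a thumb tab 30 mm wide, up to 62 mm high
- back (a point): centre of the outer face of the clamp's flat upright back plate, 90 mm wide and 46 mm tall: the place to push. At clamp x = -56 mm, 23 mm high; the clamp slides freely on the bench and is turned by pushing off-centre. Fully home it is 141 mm from the spindle's axis
- throat (a point): centre of the clamp's throat wall (the bottom of the mouth), at clamp x = 0, 26 mm above the clamp's underside; fully home it touches the lower half's rim, 85 mm from the spindle's axis
- lip (a point): middle of the clamp's mouth opening, at clamp x = +48 mm, 26 mm above its underside; with the clamp fully home and square to the rim it is 37 mm from the spindle's axis
- clamp_jaw (a joint): opening angle of the clamp's sprung upper jaw, 0 at rest, growing as it opens. At rest its lowest point (x = +22 mm) is 31 mm high and its lip flares up to 43 mm at x = +48 mm, so pushing the clamp on with up to about 20 N makes the closed mould (36 mm high) wedge it open, and it then stays on. About 0.06 when it grips both halves, 0 with only the lower half in the mouth
- bowl: white bowl of chocolate drops, 140 mm across, 65 mm tall; bystander. Origin at its underside
- pigment: small dark jar, 48 mm across, 55 mm tall; bystander standing close to the mould station. Origin at its underside
- beaker: clear glass beaker, 72 mm across, 95 mm tall; bystander. Origin at its underside
- brush: brush, 200 mm long, lying between robot and work; bystander
- spatula: spatula, 250 mm long, lying between robot and work; bystander

How it is judged (in metres and radians):
On the way, in this order (a step that is already met when the one before it is completed fails the run):
1. the cover lies flat on the lower half, over the spindle, let go (horizontal distance between cover and station below 0.006 m and z of cover in the frame of station between 0.025 and 0.034 m and angle between cover's own z axis and vertical below 0.06 rad and contact force between the fingers and cover below 0.3 N and horizontal distance between throat and station above 0.12 m), for 0.2 s.
2. the clamp is fully home on the rim and its sprung jaw grips the cover and the lower half (horizontal distance between cover and station below 0.006 m and z of cover in the frame of station between 0.025 and 0.034 m and angle between cover's own z axis and vertical below 0.06 rad and horizontal distance between throat and station below 0.093 m and horizontal distance between lip and station below 0.046 m and value of joint clamp_jaw above 0.03 rad and height (world z) of throat between 0.02 and 0.034 m and angle between clamp's own z axis and vertical below 0.12 rad), for 0.2 s.
At the end, for the whole second after the job is handed in: cover flat on the lower half (within 6 mm of the spindle axis, 4 mm of seated height), clamp throat under 93 mm and lip under 46 mm from that axis, clamp level within 0.12 rad, its jaw held open over 0.03 rad by both halves, all at rest, bystanders within 30 mm of their places (all of step 2 and linear speed of each of cover, clamp below 0.02 m/s); the robot touches nothing.
It fails at once if a bystander is pushed more than 30 mm from its place (distance of any of bowl, pigment, beaker, brush, spatula from where it was at the start of the episode above 0.03 m).
It also fails if it takes over 61 s, if anything falls off the work surface, if the arm or the gripper's body presses on something with over 40 N, if the wrist force passes 120 N, or if a joint passes its speed limit or range.

## Working session

There is one attempt and no reset: what is moved stays moved. The work goes in short steps, Python scripts to look and compute and a tool call to move; the robot and the scene stay as the last step left them, time stands still between calls to the robot, and variables do not carry over. Pictures are saved under pics/ and viewed, about 8 in all and at most 12, crops included, and the job is handed in when it is done.

Besides the shell and the picture viewer there is one more tool, called after "Request:" by a JSON object that holds its "fn" and its "kwargs", one argument or row to a line. move_arm: Moves the arm, as the interface text tells. Its arguments: {"type":"object","properties":{"series":{"type":"array"},"claw":{"type":"number"}},"required":["series"]}

```bash
mkdir -p pics; cat > h.py <<'E'
from cell import *
import numpy as np, cv2
def K(n):
    c=camera_model(n); f=200/np.tan(np.radians(c["fov_y"]/2)); return c,f
def unproj(n,u,v,z):
    c,f=K(n); d=np.array([(u-c["cx"])/f,(v-c["cy"])/f]); s=d.copy()
    for _ in range(30): s=d/(1+c["k1"]*(s@s))
    P=np.array(c["pose"]); r=P[:3,:3]@np.array([s[0],s[1],1]); o=P[:3,3]
    return o+r*(z-o[2])/r[2]
def proj(n,p):
    c,f=K(n); P=np.array(c["pose"]); q=P[:3,:3].T@(np.array(p,float)-P[:3,3]); s=q[:2]/q[2]
    s=s*(1+c["k1"]*(s@s)); return s*f+[c["cx"],c["cy"]]
E
python3 - <<'E'
from h import *
for n in("top","side"):
    cv2.imwrite(f"pics/{n}0.png",get_image(n)); c,f=K(n); print(n,f,c)
print(read_state())
E
```

```text
top 407.0917614178519 {'fov_y': 52.32882454403584, 'cx': 325.28593528611907, 'cy': 203.06803758678282, 'k1': -0.10259994096792044, 'pose': array([[ 1.12913140e-02, -9.89871115e-01,  1.41519190e-01,
         3.33629284e+02],
       [-9.99936033e-01, -1.12711882e-02,  9.43816263e-04,
         5.97245775e+01],
       [ 6.60832961e-04, -1.41520794e-01, -9.89935063e-01,
         1.20402834e+03],
       [ 0.00000000e+00,  0.00000000e+00,  0.00000000e+00,
         1.00000000e+00]])}
side 433.8428207369152 {'fov_y': 49.49906769745024, 'cx': 315.2164969109273, 'cy': 194.73103440739612, 'k1': 0.019614160961317226, 'pose': array([[-9.99413572e-01,  1.35036185e-03,  3.42153379e-02,
         4.51619710e+02],
       [-2.60346477e-02,  6.19084545e-01, -7.84892683e-01,
         9.89845224e+02],
       [-2.22420760e-02, -7.85323183e-01, -6.18686340e-01,
         8.22376713e+02],
       [ 0.00000000e+00,  0.00000000e+00,  0.00000000e+00,
         1.00000000e+00]])}
{'clock': 0.1, 'qpos': array([ 1.13719911,  0.62927299,  0.03842285,  1.51824218, -0.02699986,
        0.99633825, -0.02000201]), 'qd': array([-0.0001339 , -0.0023206 ,  0.00033562, -0.00294594, -0.00029046,
       -0.00011958,  0.00092048]), 'tau': array([ 3.62332168e-03, -5.64535511e+01,  1.23091813e+00, -1.93972099e+01,
        1.13735773e-02,  5.44714741e-03, -3.96245809e-06]), 'eef_pos': array([ 233.55330455, -605.989208  ,  230.47638038]), 'tool_rot': array([-3.13984906e+00,  5.67527596e-06,  3.67813594e-01]), 'force': array([-0.1300827 , -0.0891348 , -0.03743078]), 'torque': array([-0.00525287,  0.03193665, -0.02986872]), 'width': 85.25134190127672}
```

View pics/top0.png

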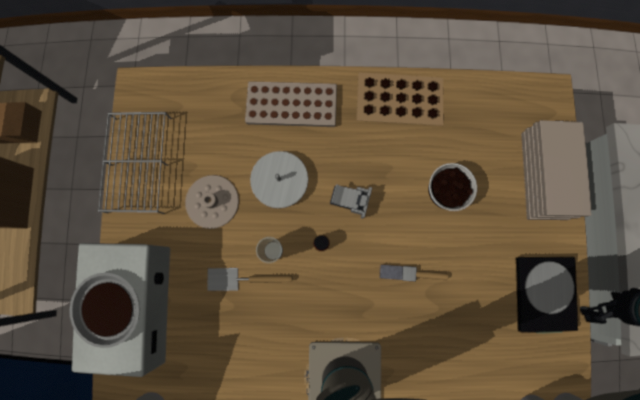

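View pics/side0.png

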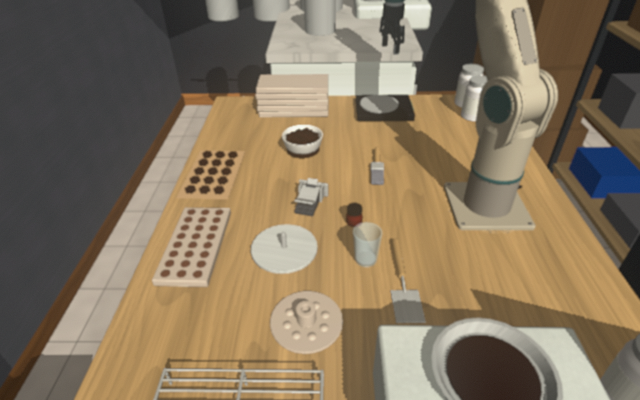

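The top view shows the cover near (210,201), the station near (279,179) with its spindle, and the clamp near (350,197). The jar is at (321,242), the beaker at (269,249) and the bowl at (452,187). The side view agrees. Next I'll enlarge the work area.

```bash
python3 - <<'E'
from h import *
t=cv2.imread("pics/top0.png"); s=cv2.imread("pics/side0.png")
a=cv2.resize(t[140:270,180:380],None,fx=4,fy=4,interpolation=cv2.INTER_CUBIC)
cv2.imwrite("pics/c1.png",a)
b=cv2.resize(s[165:360,240:400],None,fx=3,fy=3,interpolation=cv2.INTER_CUBIC)
cv2.imwrite("pics/c2.png",b)
E
```

```text
(no output)
```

View pics/c1.png

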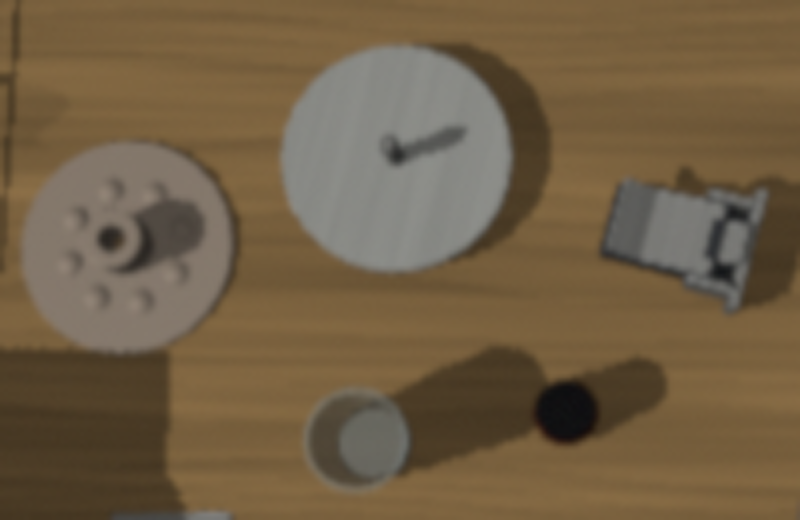

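View pics/c2.png

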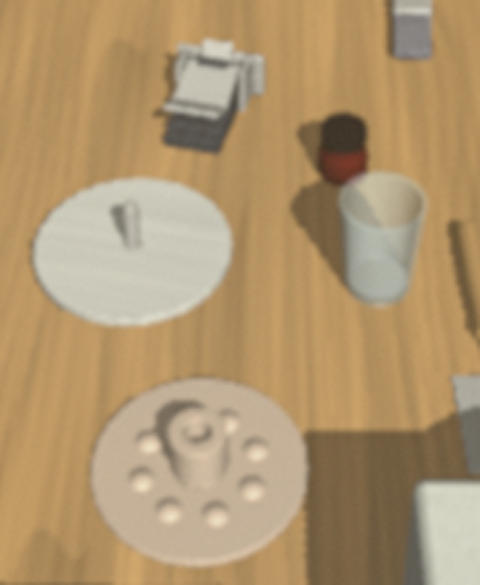

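```bash
cat >> h.py <<'E'
def T(x,y,z): return unproj("top",(x+.5)/4-.5+180,(y+.5)/4-.5+140,z).round(1)
def S(x,y,z): return unproj("side",(x+.5)/3-.5+240,(y+.5)/3-.5+165,z).round(1)
E
python3 - <<'E'
from h import *
def disc(F,l,r,t,b,z):
    cx,cy=(l+r)/2,(t+b)/2
    p=[F(l,cy,z),F(r,cy,z),F(cx,t,z),F(cx,b,z)]
    print("  c",(p[0]+p[1])/2,(p[2]+p[3])/2,"d",np.linalg.norm(p[0]-p[1]),np.linalg.norm(p[2]-p[3]))
print("station");disc(T,282,512,44,271,30);disc(S,33,232,178,325,30);print(T(391,146,78),S(130,205,78))
print("cover");disc(T,22,236,140,353,6);disc(S,91,308,377,563,6);print(T(112,238,45),S(197,428,45))
print("clamp back top",T(764,190,46),T(737,309,46),"side",S(178,44,46),S(262,58,46))
print("jaw front low",T(626,180,20),T(602,252,20),"side",S(166,140,20),S(219,150,20),"lip", S(165,105,43),S(225,113,43))
print("jar",T(567,412,55),S(343,130,55)); print("beaker",T(357,440,95),S(382,200,95))
print("bowl",unproj("top",452.5,187,65))
E
```

```text
station
  c [571.45 198.45  30.  ] [572.45 198.35  30.  ] d 169.70851481289915 170.37047866341163
  c [570.1 206.4  30. ] [570.4  200.95  30.  ] d 170.00105882023206 175.90693562222043
[570.  197.1  78. ] [569.3 199.8  78. ]
cover
  c [506.5  401.45   6.  ] [507.3  401.15   6.  ] d 163.10993225429286 161.61327296976566
  c [505.2  407.65   6.  ] [505.25 402.25   6.  ] d 160.60700482855663 162.4466066127575
[507.  402.7  45. ] [505.8 399.7  45. ]
clamp back top [547.3 -69.9  46. ] [460.5 -50.1  46. ] side [545.7 -70.6  46. ] [460.7 -46.7  46. ]
jaw front low [558.4  29.4  20. ] [504.4  46.6  20. ] side [551.8  48.4  20. ] [500.8  62.9  20. ] lip [553.1  23.8  43. ] [495.4  36.   43. ]
jar [385.3  70.6  55. ] [386.1  75.3  55. ]
beaker [362.7 212.6  95. ] [361.8 211.5  95. ]
bowl [ 547.25527474 -304.13627082   65.        ]
```

```bash
cat >> h.py <<'E'
from scipy.spatial.transform import Rotation as Ro
def plan(x,y,z,yaw,show=True):
    s=read_state(); R=Ro.from_euler("xyz",s["tool_rot"]).as_matrix()
    d=R.T@(np.array([x,y,z])-s["eef_pos"])/1000
    turn=-((yaw-s["tool_rot"][2]+np.pi)%(2*np.pi)-np.pi)
    print("shift",d.round(4),"turn",round(turn,3),"| clock",round(s["clock"],2),"q",s["qpos"].round(2),"pos",s["eef_pos"].round(1),"rot",s["tool_rot"].round(3),"F",s["force"].round(1),"w",round(s["width"],1))
E
python3 -c "
from h import *
plan(560,-150,230,1.31); plan(506.5,401.5,110,1.31)"
```

```text
shift [ 0.4686 -0.3081  0.001 ] turn -0.942 | clock 0.1 q [ 1.14  0.63  0.04  1.52 -0.03  1.   -0.02] pos [ 233.6 -606.   230.5] rot [-3.14   0.     0.368] F [-0.1 -0.1 -0. ] w 85.3
shift [ 0.617  -0.8417  0.1219] turn -0.942 | clock 0.1 q [ 1.14  0.63  0.04  1.52 -0.03  1.   -0.02] pos [ 233.6 -606.   230.5] rot [-3.14   0.     0.368] F [-0.1 -0.1 -0. ] w 85.3
```

Request:
{"fn": "move_arm", "kwargs": {
  "series": [
    [[0.05,-0.033,0],-0.18],
    [[0.1,-0.066,0],-0.36],
    [[0.15,-0.099,0],-0.54],
    [[0.2,-0.132,0],-0.72],
    [[0.25,-0.165,0],-0.94]
  ],
  "claw": 1
}}

```text
clock: 0.72
eef_pos: [408.2, -360.4, 230.6]
tool_rot: [-3.14, -0.001, 1.281]
force: [1.2, -0.7, -0.4]
width: 85.3
```

```bash
python3 -c "
from h import *
plan(560,-100,230,1.31)"
```

```text
shift [0.2929 0.0711 0.0009] turn -0.029 | clock 0.72 q [ 0.83  0.49 -0.23  1.81  0.14  0.86  0.25] pos [ 408.2 -360.4  230.6] rot [-3.140e+00 -1.000e-03  1.281e+00] F [ 1.2 -0.7 -0.4] w 85.3
```

Request:
{"fn": "move_arm", "kwargs": {
  "series": [
    [[0.058,0.014,0],-0.03],
    [[0.116,0.028,0],-0.03],
    [[0.174,0.042,0],-0.03],
    [[0.232,0.056,0],-0.03],
    [[0.293,0.071,0],-0.03]
  ]
}}

```text
clock: 1.35
eef_pos: [560.2, -98.8, 230.7]
tool_rot: [-3.14, -0.001, 1.311]
force: [1.1, -0.4, -0.4]
width: 85.3
```

```bash
python3 -c "
from h import *
plan(506.5,401.5,120,1.31)"
```

```text
shift [ 0.4696 -0.1805  0.1114] turn 0.001 | clock 1.35 q [ 0.29  0.52 -0.25  1.74  0.16  0.9  -0.28] pos [560.2 -98.8 230.7] rot [-3.140e+00 -1.000e-03  1.311e+00] F [ 1.1 -0.4 -0.4] w 85.3
```

Request:
{"fn": "move_arm", "kwargs": {
  "series": [
    [[0.052,-0.02,0],0],
    [[0.104,-0.04,0],0],
    [[0.156,-0.06,0],0],
    [[0.208,-0.08,0],0],
    [[0.26,-0.1,0],0]
  ]
}}

```text
clock: 1.98
eef_pos: [530.0, 179.7, 230.8]
tool_rot: [-3.14, -0.0, 1.31]
force: [0.6, -1.0, 0.4]
width: 85.4
```

Request:
{"fn": "move_arm", "kwargs": {
  "series": [
    [[0.05,-0.02,0],0],
    [[0.1,-0.04,0.02],0],
    [[0.15,-0.06,0.04],0],
    [[0.2,-0.08,0.07],0],
    [[0.21,-0.081,0.11],0]
  ]
}}

```text
clock: 2.6
eef_pos: [503.3, 409.9, 120.5]
tool_rot: [-3.139, -0.005, 1.317]
force: [0.3, -0.5, -0.9]
width: 85.1
```

```bash
python3 -c "
from h import *
plan(506.5,401.5,14,1.31)
cv2.imwrite('pics/s1.png',cv2.resize(get_image('side')[150:400,200:440],None,fx=2.4,fy=2.4,interpolation=cv2.INTER_CUBIC))"
```

```text
shift [-0.0079  0.0055  0.1065] turn 0.007 | clock 2.6 q [-0.59  0.76 -0.23  1.62  0.21  0.79 -1.16] pos [503.3 409.9 120.5] rot [-3.139 -0.005  1.317] F [ 0.3 -0.5 -0.9] w 85.1
```

View pics/s1.png

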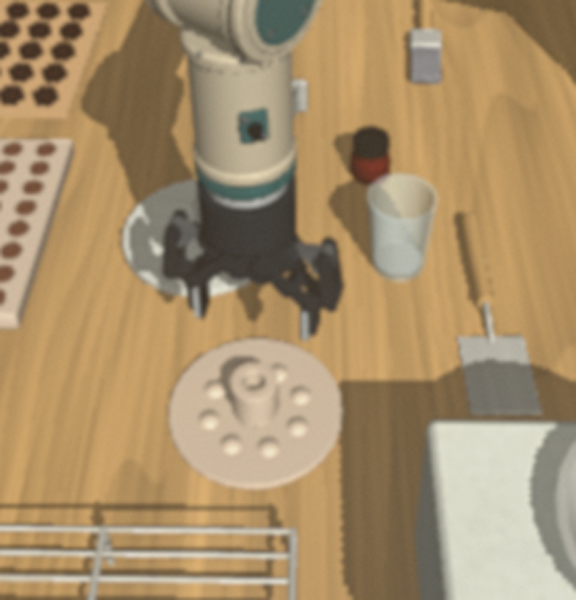

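The open gripper hangs above the cover: fingers at (200,305) and (305,325), sleeve at (255,385). Descending with the xy correction.

Request:
{"fn": "move_arm", "kwargs": {
  "series": [
    [[-0.008,0.0055,0.02],0.007],
    [[-0.008,0.0055,0.05],0.007],
    [[-0.008,0.0055,0.08],0.007],
    [[-0.008,0.0055,0.1],0.007],
    [[-0.008,0.0055,0.106],0.007]
  ]
}}

```text
clock: 3.28
eef_pos: [503.3, 395.7, 7.2]
tool_rot: [-3.133, 0.006, 1.308]
force: [-1.0, 0.1, 0.3]
width: 85.0
```

Request:
{"fn": "move_arm", "kwargs": {
  "series": [
    [[0,0,0],0],
    [[0,0,0],0],
    [[0,0,0],0],
    [[0,0,0],0],
    [[0,0,0],0]
  ],
  "claw": 0.3
}}

```text
clock: 3.9
eef_pos: [504.2, 396.3, 8.7]
tool_rot: [-3.134, 0.004, 1.308]
force: [-0.7, -0.5, 6.3]
width: 43.3
```

```bash
python3 -c "
from h import *
plan(506.5,401.5,14,1.31)"
```

```text
shift [ 0.0056  0.0008 -0.0053] turn -0.002 | clock 3.9 q [-0.6   0.91 -0.18  1.67  0.26  0.59 -1.19] pos [504.2 396.3   8.7] rot [-3.134  0.004  1.308] F [-0.7 -0.5  6.3] w 43.3
```

The grip is about 5 mm off along the pads and low, pressing with 6 N. I'll reopen, recentre and close again.

Request:
{"fn": "move_arm", "kwargs": {
  "series": [
    [[0,0,0],0],
    [[0,0,-0.003],0],
    [[0.003,0.001,-0.006],0],
    [[0.0055,0.001,-0.006],0],
    [[0.0055,0.001,-0.006],0]
  ],
  "claw": 0.8
}}

```text
clock: 4.53
eef_pos: [506.6, 401.8, 14.6]
tool_rot: [-3.134, 0.004, 1.308]
force: [0.6, -0.6, 0.0]
width: 68.4
```

```bash
python3 -c "
from h import *
plan(506.5,401.5,15,1.31)"
```

```text
shift [-0.0003  0.     -0.0004] turn -0.002 | clock 4.53 q [-0.6   0.91 -0.19  1.65  0.25  0.61 -1.19] pos [506.6 401.8  14.6] rot [-3.134  0.004  1.308] F [ 0.6 -0.6  0. ] w 68.4
```

Request:
{"fn": "move_arm", "kwargs": {
  "series": [
    [[0,0,0],0],
    [[0,0,0],0],
    [[0,0,0],0],
    [[0,0,0],0],
    [[0,0,0],0]
  ],
  "claw": 0.2
}}

```text
clock: 5.15
eef_pos: [506.5, 401.7, 14.9]
tool_rot: [-3.134, 0.004, 1.308]
force: [-2.4, -0.4, 6.0]
width: 42.9
```

Request:
{"fn": "move_arm", "kwargs": {
  "series": [
    [[0,0,-0.015],0],
    [[0,0,-0.03],0],
    [[0,0,-0.05],0],
    [[0,0,-0.075],0],
    [[0,0,-0.09],0]
  ]
}}

```text
clock: 5.78
eef_pos: [508.0, 402.5, 107.3]
tool_rot: [-3.136, 0.002, 1.308]
force: [0.2, 0.2, -1.1]
width: 42.7
```

```bash
python3 -c "
from h import *
cv2.imwrite('pics/s2.png',cv2.resize(get_image('side')[150:400,200:440],None,fx=2.4,fy=2.4,interpolation=cv2.INTER_CUBIC))
plan(570.5,198.5,115,1.31)"
```

```text
shift [-0.1815  0.1128 -0.0068] turn -0.002 | clock 5.83 q [-0.58  0.78 -0.22  1.62  0.22  0.77 -1.16] pos [508.7 403.1 108.8] rot [-3.137 -0.     1.308] F [ 0.5 -0.1 -0.8] w 42.8
```

View pics/s2.png

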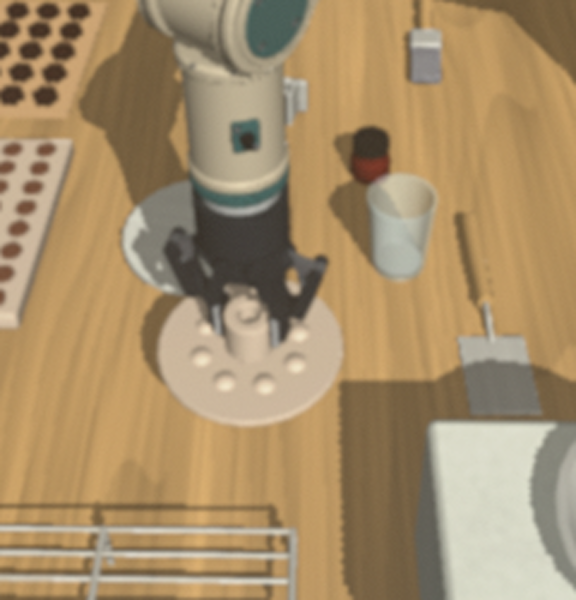

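The cover is held level, with its sleeve centre near (247,305) between the fingers. Now over the station.

Request:
{"fn": "move_arm", "kwargs": {
  "series": [
    [[-0.03,0.019,-0.006],0],
    [[-0.07,0.043,-0.006],0],
    [[-0.115,0.071,-0.006],0],
    [[-0.155,0.096,-0.006],0],
    [[-0.178,0.111,-0.006],0]
  ]
}}

```text
clock: 6.45
eef_pos: [570.4, 198.4, 114.0]
tool_rot: [-3.137, 0.002, 1.305]
force: [-0.5, 0.1, -2.4]
width: 43.1
```

Request:
{"fn": "move_arm", "kwargs": {
  "series": [
    [[0,0,0],0],
    [[0,0,0],0]
  ]
}}

```text
clock: 6.7
eef_pos: [570.0, 199.6, 114.0]
tool_rot: [-3.137, 0.001, 1.305]
force: [0.2, 0.5, -2.8]
width: 42.7
```

```bash
python3 -c "
from h import *
im=get_image('side')[140:300,220:380]
cv2.imwrite('pics/s3.png',cv2.resize(im,None,fx=3.7,fy=3.7,interpolation=cv2.INTER_CUBIC))
plan(570.5,198.5,105,1.31)"
```

```text
shift [-0.0017  0.0013  0.009 ] turn -0.003 | clock 6.75 q [-0.23  0.72 -0.25  1.75  0.25  0.71 -0.87] pos [569.7 200.4 114. ] rot [-3.137e+00  1.000e-03  1.307e+00] F [-0.2  0.8 -1.8] w 42.9
```

View pics/s3.png

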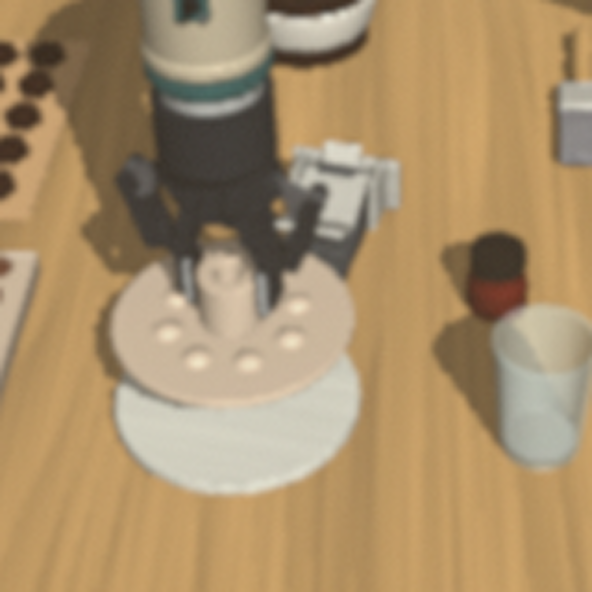

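```bash
python3 -c "
from h import *
S3=lambda x,y,z: unproj('side',(x+.5)/3.7-.5+220,(y+.5)/3.7-.5+140,z).round(1)
print(S3(227,266,144),S3(111,330,105),S3(354,325,105),S3(232.5,406,105))
plan(570.5,198.5,80,1.31)"
```

```text
[570.2 194.6 144. ] [648.  213.8 105. ] [487.7 208.7 105. ] [561.6 283.4 105. ]
shift [-0.0016  0.0014  0.034 ] turn -0.003 | clock 6.75 q [-0.23  0.72 -0.25  1.75  0.25  0.71 -0.87] pos [569.7 200.4 114. ] rot [-3.137e+00  1.000e-03  1.307e+00] F [-0.2  0.8 -1.8] w 42.9
```

Request:
{"fn": "move_arm", "kwargs": {
  "series": [
    [[-0.0015,0.001,0.005],0],
    [[-0.0015,0.001,0.01],0],
    [[-0.0015,0.001,0.016],0],
    [[-0.0015,0.001,0.02],0],
    [[-0.0015,0.001,0.02],0]
  ]
}}

```text
clock: 7.38
eef_pos: [569.9, 198.7, 93.5]
tool_rot: [-3.136, 0.001, 1.307]
force: [0.5, 0.4, -1.7]
width: 42.7
```

```bash
python3 -c "
from h import *
plan(570.5,198.5,80,1.31)"
```

```text
shift [0.     0.0007 0.0135] turn -0.003 | clock 7.38 q [-0.23  0.75 -0.24  1.76  0.26  0.67 -0.88] pos [569.9 198.7  93.5] rot [-3.136e+00  1.000e-03  1.307e+00] F [ 0.5  0.4 -1.7] w 42.7
```

Underside is now near the spindle tip. I'll lower gently past it.

Request:
{"fn": "move_arm", "kwargs": {
  "series": [
    [[0,0.0005,0.003],0],
    [[0,0.0005,0.006],0],
    [[0,0.0005,0.009],0],
    [[0,0.0005,0.012],0],
    [[0,0.0005,0.015],0]
  ]
}}

```text
clock: 8.0
eef_pos: [570.3, 198.5, 78.3]
tool_rot: [-3.136, 0.001, 1.307]
force: [-1.5, 0.1, -2.3]
width: 42.6
```

No upward force, so the spindle has entered the sleeve. Continuing.

Request:
{"fn": "move_arm", "kwargs": {
  "series": [
    [[0,0,0.004],0],
    [[0,0,0.008],0],
    [[0,0,0.013],0],
    [[0,0,0.018],0],
    [[0,0,0.022],0]
  ]
}}

```text
clock: 8.62
eef_pos: [570.1, 198.5, 55.9]
tool_rot: [-3.136, 0.001, 1.307]
force: [0.2, -0.6, -1.4]
width: 42.4
```

Request:
{"fn": "move_arm", "kwargs": {
  "series": [
    [[0,0,0.003],0],
    [[0,0,0.006],0],
    [[0,0,0.009],0],
    [[0,0,0.01],0],
    [[0,0,0.01],0]
  ]
}}

```text
clock: 9.25
eef_pos: [570.0, 198.5, 45.9]
tool_rot: [-3.136, 0.001, 1.307]
force: [-0.7, -0.0, -1.9]
width: 42.9
```

Request:
{"fn": "move_arm", "kwargs": {
  "series": [
    [[0,0,0.001],0],
    [[0,0,0.0015],0]
  ]
}}

```text
clock: 9.5
eef_pos: [570.2, 198.6, 44.9]
tool_rot: [-3.136, 0.001, 1.307]
force: [-1.2, 0.2, 5.4]
width: 42.4
```

Request:
{"fn": "move_arm", "kwargs": {
  "series": [
    [[0,0,0],0],
    [[0,0,0],0],
    [[0,0,0],0],
    [[0,0,-0.005],0],
    [[0,0,-0.015],0]
  ],
  "claw": 0.9
}}

```text
clock: 10.12
eef_pos: [570.1, 198.6, 60.1]
tool_rot: [-3.135, 0.001, 1.307]
force: [0.5, -0.2, 0.3]
width: 77.1
```

Request:
{"fn": "move_arm", "kwargs": {
  "series": [
    [[0,0,-0.03],0],
    [[0,0,-0.06],0],
    [[0,0,-0.1],0],
    [[0,0,-0.15],0],
    [[0,0,-0.16],0]
  ]
}}

```text
clock: 10.75
eef_pos: [573.1, 199.6, 224.7]
tool_rot: [3.142, -0.003, 1.307]
force: [0.3, -0.4, -0.3]
width: 76.7
```

```bash
python3 -c "
from h import *
plan(490,-115,200,1.31)"
```

```text
shift [-0.3254  0.0019  0.0236] turn -0.003 | clock 10.75 q [-0.2   0.58 -0.29  1.65  0.2   0.94 -0.82] pos [573.1 199.6 224.7] rot [ 3.142e+00 -3.000e-03  1.307e+00] F [ 0.3 -0.4 -0.3] w 76.7
```

Seated and released (5.4 N upward on contact, then free). Now to a spot behind the clamp.

Request:
{"fn": "move_arm", "kwargs": {
  "series": [
    [[-0.06,0,0],0],
    [[-0.12,0,0],0],
    [[-0.18,0.001,0],0],
    [[-0.24,0.001,0],-0.01],
    [[-0.3,0.002,0],-0.01]
  ],
  "claw": 0.5
}}

```text
clock: 11.38
eef_pos: [495.7, -92.4, 223.7]
tool_rot: [-3.141, -0.003, 1.317]
force: [1.2, 0.3, 0.1]
width: 42.5
```

Request:
{"fn": "move_arm", "kwargs": {
  "series": [
    [[-0.025,0,0],0],
    [[-0.025,0,0],0]
  ]
}}

```text
clock: 11.62
eef_pos: [488.2, -119.0, 223.3]
tool_rot: [-3.14, -0.002, 1.312]
force: [0.1, 1.0, 0.3]
width: 42.2
```

```bash
python3 -c "
from h import *
t=get_image('top'); s=get_image('side')
a=cv2.resize(t[140:220,230:390],None,fx=4,fy=4,interpolation=cv2.INTER_CUBIC); b=cv2.resize(s[155:290,240:400],None,fx=4,fy=4,interpolation=cv2.INTER_CUBIC)
cv2.imwrite('pics/d1.png',cv2.resize(np.vstack([a,b]),None,fx=.69,fy=.69,interpolation=cv2.INTER_AREA))
plan(490,-108,120,1.317)"
```

```text
shift [ 0.0069 -0.0013  0.1036] turn 0.001 | clock 11.72 q [ 0.39  0.44 -0.3   1.92  0.17  0.8  -0.26] pos [ 489.5 -115.4  223.6] rot [-3.141 -0.004  1.318] F [0.  1.  0.4] w 42.8
```

View pics/d1.png

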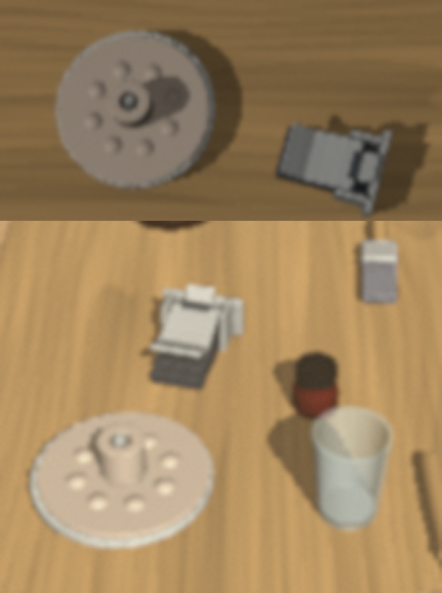

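The cover lies flat with the spindle tip visible in its hole (upper half at (128,101), lower half at (120,440)). The clamp has not moved, so I'll descend behind it.

Request:
{"fn": "move_arm", "kwargs": {
  "series": [
    [[0,0,0.05],0],
    [[0,0,0.1],0],
    [[0,0,0.15],0],
    [[0,0,0.19],0],
    [[0,0,0.2],0]
  ]
}}

```text
clock: 12.35
eef_pos: [488.7, -112.1, 21.5]
tool_rot: [-3.137, -0.005, 1.321]
force: [-0.3, 0.4, 0.1]
width: 42.5
```

Request:
{"fn": "move_arm", "kwargs": {
  "series": [
    [[0,0,0],0],
    [[0,0,0],0]
  ]
}}

```text
clock: 12.6
eef_pos: [489.8, -111.4, 22.7]
tool_rot: [-3.139, -0.005, 1.322]
force: [0.4, 0.7, -0.7]
width: 42.6
```

```bash
python3 -c "
from h import *
plan(500.7,-70,15,1.317); plan(570.3-.2507*155,198.5-.968*155,15,1.317)"
```

```text
shift [0.0428 0.0003 0.008 ] turn 0.005 | clock 12.6 q [ 0.27  0.77 -0.15  2.07  0.33  0.32 -0.39] pos [ 489.8 -111.4   22.7] rot [-3.139 -0.005  1.322] F [ 0.4  0.7 -0.7] w 42.6
shift [0.1652 0.001  0.0086] turn 0.005 | clock 12.6 q [ 0.27  0.77 -0.15  2.07  0.33  0.32 -0.39] pos [ 489.8 -111.4   22.7] rot [-3.139 -0.005  1.322] F [ 0.4  0.7 -0.7] w 42.6
```

Request:
{"fn": "move_arm", "kwargs": {
  "series": [
    [[0.006,0,0.004],0],
    [[0.012,0,0.008],0],
    [[0.018,0,0.011],0],
    [[0.024,0,0.011],0],
    [[0.03,0,0.011],0]
  ]
}}

```text
clock: 13.22
eef_pos: [497.3, -81.8, 11.9]
tool_rot: [-3.139, -0.005, 1.322]
force: [0.7, -0.7, -0.4]
width: 43.0
```

Request:
{"fn": "move_arm", "kwargs": {
  "series": [
    [[0.005,0,0],0],
    [[0.01,0,0],0],
    [[0.015,0,0],0],
    [[0.02,0,0],0],
    [[0.025,0,0],0]
  ]
}}

```text
clock: 13.85
eef_pos: [503.3, -57.6, 12.0]
tool_rot: [-3.139, -0.005, 1.322]
force: [0.7, -1.9, 0.4]
width: 42.7
```

```bash
python3 -c "
from h import *
plan(570.3-.2507*155,198.5-.968*155,12,1.317)"
```

```text
shift [0.1097 0.0012 0.0005] turn 0.005 | clock 13.85 q [ 0.15  0.8  -0.13  2.06  0.3   0.31 -0.48] pos [503.3 -57.6  12. ] rot [-3.139 -0.005  1.322] F [ 0.7 -1.9  0.4] w 42.7
```

Request:
{"fn": "move_arm", "kwargs": {
  "series": [
    [[0.008,0,0],0],
    [[0.016,0,0],0],
    [[0.024,0,0],0],
    [[0.032,0,0],0],
    [[0.04,0,0],0]
  ]
}}

```text
clock: 14.48
eef_pos: [513.3, -18.1, 12.1]
tool_rot: [-3.139, -0.005, 1.322]
force: [-1.1, -1.4, -0.6]
width: 42.6
```

```bash
python3 -c "
from h import *
t=get_image('top'); s=get_image('side')
a=cv2.resize(t[140:220,230:390],None,fx=4,fy=4,interpolation=cv2.INTER_CUBIC); b=cv2.resize(s[155:225,240:400],None,fx=4,fy=4,interpolation=cv2.INTER_CUBIC)
cv2.imwrite('pics/d2.png',np.vstack([a,b]))
plan(570.3-.2507*155,198.5-.968*155,12,1.317)"
```

```text
shift [0.0678 0.0012 0.0007] turn 0.007 | clock 14.57 q [ 0.07  0.8  -0.13  2.04  0.27  0.32 -0.53] pos [513.7 -17.   12.2] rot [-3.139 -0.006  1.324] F [ 0.   0.4 -0.2] w 42.7
```

View pics/d2.png

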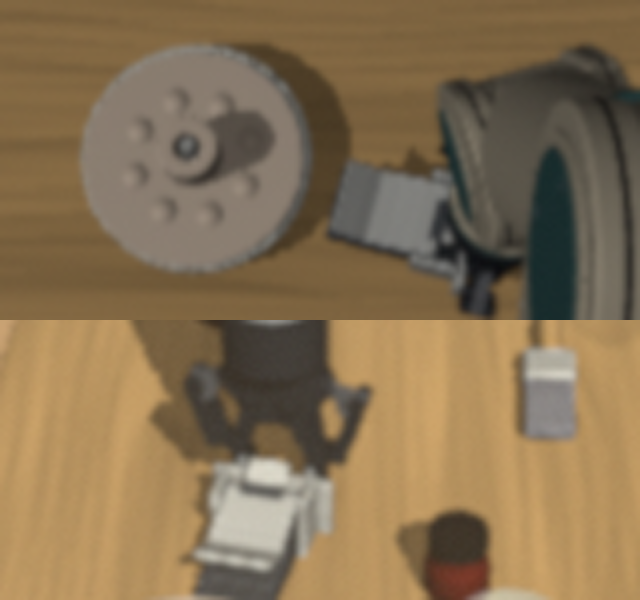

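Clamp is still square to the fingers, its jaw at (343,200) facing the mould at (195,158). Pushing on.

Request:
{"fn": "move_arm", "kwargs": {
  "series": [
    [[0.006,0,0],0],
    [[0.012,0,0],0],
    [[0.018,0,0],0],
    [[0.024,0,0],0],
    [[0.03,0,0],0]
  ]
}}

```text
clock: 15.2
eef_pos: [521.1, 12.4, 12.4]
tool_rot: [-3.139, -0.006, 1.324]
force: [-0.0, -1.5, -1.6]
width: 43.0
```

Request:
{"fn": "move_arm", "kwargs": {
  "series": [
    [[0.005,0,0],0],
    [[0.01,0,0],0],
    [[0.015,0,0],0],
    [[0.02,0,0],0],
    [[0.025,0,0],0]
  ]
}}

```text
clock: 15.82
eef_pos: [525.8, 33.3, 12.5]
tool_rot: [-3.137, -0.001, 1.321]
force: [-3.4, -12.3, 2.6]
width: 42.4
```

```bash
python3 -c "
from h import *
plan(570.3-.2507*152,198.5-.968*152,12,1.317)"
```

```text
shift [0.0191 0.0017 0.0005] turn 0.004 | clock 15.82 q [-0.04  0.81 -0.12  2.    0.24  0.35 -0.6 ] pos [525.8  33.3  12.5] rot [-3.137e+00 -1.000e-03  1.321e+00] F [ -3.4 -12.3   2.6] w 42.4
```

Request:
{"fn": "move_arm", "kwargs": {
  "series": [
    [[0.006,0,0],0],
    [[0.01,0,0],0],
    [[0.014,0,0],0],
    [[0.018,0,0],0],
    [[0.02,0,0],0]
  ]
}}

```text
clock: 16.45
eef_pos: [529.9, 50.6, 12.5]
tool_rot: [-3.136, 0.002, 1.32]
force: [-1.5, -6.8, 1.6]
width: 42.7
```

```bash
python3 -c "
from h import *
plan(570.3-.2507*152,198.5-.968*152,12,1.317)"
```

```text
shift [0.0013 0.002  0.0004] turn 0.003 | clock 16.45 q [-0.07  0.81 -0.11  1.99  0.23  0.36 -0.62] pos [529.9  50.6  12.5] rot [-3.136e+00  2.000e-03  1.320e+00] F [-1.5 -6.8  1.6] w 42.7
```

Request:
{"fn": "move_arm", "kwargs": {
  "series": [
    [[0.002,0,0],0],
    [[0.004,0,0],0],
    [[0.005,0,0],0]
  ]
}}

```text
clock: 16.82
eef_pos: [530.2, 52.4, 12.5]
tool_rot: [-3.135, 0.007, 1.317]
force: [-3.0, -9.3, 1.6]
width: 42.4
```

Request:
{"fn": "move_arm", "kwargs": {
  "series": [
    [[0.002,0,0],0],
    [[0.004,0,0],0],
    [[0.005,0,0],0]
  ]
}}

```text
clock: 17.2
eef_pos: [529.9, 52.3, 12.5]
tool_rot: [-3.133, 0.013, 1.314]
force: [-2.5, -12.8, 3.2]
width: 42.9
```

It stopped hard at 151.6 mm from TCP to spindle axis, which puts the back at about 141 mm, i.e. fully home. Backing off and looking.

Request:
{"fn": "move_arm", "kwargs": {
  "series": [
    [[-0.01,0,0],0],
    [[-0.025,0,0],0],
    [[-0.045,0,0],0],
    [[-0.06,0,-0.02],0],
    [[-0.06,0,-0.07],0]
  ]
}}

```text
clock: 17.82
eef_pos: [513.0, -7.7, 82.3]
tool_rot: [-3.127, 0.016, 1.311]
force: [0.4, 1.3, 0.5]
width: 42.8
```

Request:
{"fn": "move_arm", "kwargs": {
  "series": [
    [[-0.03,0,-0.05],0],
    [[-0.08,0,-0.1],0],
    [[-0.13,0,-0.1],0],
    [[-0.18,0,-0.1],0],
    [[-0.18,0,-0.1],0]
  ]
}}

```text
clock: 18.45
eef_pos: [466.1, -186.2, 185.2]
tool_rot: [-3.127, 0.019, 1.302]
force: [0.2, 0.8, 1.2]
width: 42.8
```

```bash
python3 -c "
from h import *
t=get_image('top'); s=get_image('side')
a=cv2.resize(t[140:220,230:390],None,fx=4,fy=4,interpolation=cv2.INTER_CUBIC); b=cv2.resize(s[200:270,240:400],None,fx=4,fy=4,interpolation=cv2.INTER_CUBIC)
cv2.imwrite('pics/d3.png',np.vstack([a,b])); cv2.imwrite('pics/top9.png',t)
d=cv2.absdiff(t,cv2.imread('pics/top0.png'))
plan(500,-100,100,1.317)"
```

```text
shift [0.0879 0.0111 0.0836] turn -0.008 | clock 18.55 q [ 0.47  0.5  -0.24  1.96  0.19  0.72 -0.15] pos [ 468.  -181.1  185.1] rot [-3.127  0.015  1.309] F [0.8 0.2 0.1] w 42.7
```

View pics/d3.png

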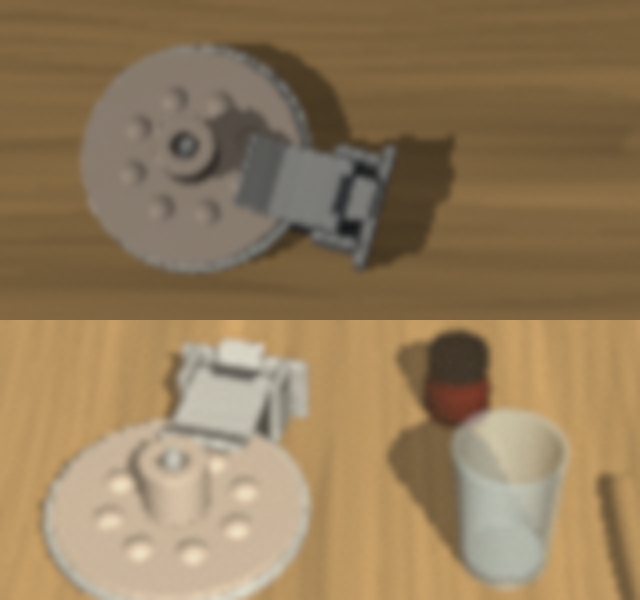

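The clamp's upper jaw lies over the cover (tip near (255,170)), its back edge runs (393,147)–(362,268), and the cover is still flat over the spindle. One numeric check next.

```bash
python3 -c "
from h import *
f=lambda x,y,z: unproj('top',(x+.5)/4-.5+230,(y+.5)/4-.5+140,z)[:2]
a,b=f(393,147,46),f(362,268,46); m=(a+b)/2; e=(a-b)/np.linalg.norm(a-b); n=np.array([-e[1],e[0]]); st=np.array([570.3,198.5])
print(np.linalg.norm(a-b),m,n,'back',np.linalg.norm(m-st),'throat',np.linalg.norm(m+56*n-st),'lip',np.linalg.norm(m+104*n-st))
print('sleeve',f(188,147,75))
import os
s=read_state();print(s['qd'].round(3))
"
```

```text
91.33761592012925 [533.10518473  64.86115949] [0.2334654  0.97236511] back 138.71839811711502 throat 82.77859487105462 lip 34.98383532365842
sleeve [569.85811933 199.52849241]
[-0.043  0.004 -0.023 -0.003 -0.002 -0.001 -0.004]
```

Throat is about 83–85 mm and lip about 35–37 mm from the axis, and the cover is centred within 1–2 mm. All within limits, so I'm handing in.

```bash
python3 -c "
from h import *
print(finish_job())"
```

```text
the job is handed in; nothing more can be done
None
```

The mould is closed: the cover lies flat over the spindle and the clamp is pushed fully home on the rim. I handed the job in at about 18.6 s of the 61 s allowed; no verdict came back.

- **Cover:** I gripped it by its sleeve and lowered it over the spindle. It touched down with about 5 N, and the last pictures show it flat and within 1–2 mm of the spindle axis. My first grip was about 5 mm off and pressed down with 6 N, so I reopened and recentred before lifting.
- **Clamp:** I pushed its back plate with both fingers, at up to about 13 N, until it stopped hard. The finger position put the back at about 141 mm from the axis. The last picture gave about 139 mm, with the throat at 83 mm and the lip at 35 mm. The roughly 2 mm difference is within camera error.
- **Not measured directly:** I had no reading of the jaw angle. The push force rose as the jaw wedged open and the picture shows the jaw resting on the cover, so I take it to be gripping both halves.
- **Bystanders:** The beaker and jar looked unmoved in the last pictures. I didn't compare positions for the bowl, brush and spatula, but my path stayed clear of them. The arm was well away from everything when I handed in.

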